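# Latch the longer sample case

## Robot

A 6-joint arm with a two-finger parallel gripper is mounted at the origin on the work surface. World frame = base frame: x ahead of the robot, y to its left, z up, the work surface at z = 0. Lengths are in m, angles in degrees, forces in N, time in s.
With the tool pointing down it reaches from about 0.225 to 0.875 m from the base axis. Payload 3.4 kg.
Tool frame: the origin (TCP) lies at the centre of the arm's flange, where the gripper is bolted on; the fingertips stand 173 mm ahead of it and the grasp point (between the pads) lies 155 mm ahead of it; z points along the fingers, x is the direction in which the jaws open and shut, and the axes are right-handed (so a half turn about z gives the same grasp; the last joint's range is limited). The gripper opens to 85 mm and grips with 20 to 120 N. Pads are 22 mm wide; open, the fingers measure 114 mm over their backs; the gripper's body (76 mm by 85 mm) begins 54 mm behind the grasp point. The pads swing forward as they close: fully open they stand 13 mm farther back than shut.
Start: joints at [-70.13, 15.808, 86.224, -0, 77.962, -6.933], TCP at [0.259, -0.513, 0.405] pointing down, gripper open.
Joint ranges: [-165.64, 165.64], [-43.16, 119.46], [12.63, 154.43], [-67.54, 247.53], [6.08, 155.33], [-154.97, 154.97]. Speed limits (degrees/s): [147.25, 147.25, 180, 180, 180, 180].

## Interface

Orientations are given as [roll, pitch, yaw] about the fixed x, y, z axes, in that order (R = Rz(yaw) Ry(pitch) Rx(roll)).
In Python, from station import status, read_camera, workorder gives the robot as it stands. The module is installed in compiled form; this text tells all that it offers.
- The arm moves only by the tool arm_command, never from a script. Its argument "motion" is a list of rows, each a list of 3 entries, a list of its own where there are three numbers: the shift along the world's x, y, z normalised to -1 to 1, where 1 is 25 cm, then the turn about the world's z normalised to -1 to 1, where 1 is 90 degrees, then the closure, from -1 (fully open) to 1 (shut), so that 0 is half open. A call has 1 to 20 rows; each row is the pose to reach, as a shift and turn from the pose commanded when the call began; what a row does not reach only later rows make up. A row lasts 1/8 s, in which the tool goes at most 62.5 mm and 10.7 degrees, less where a joint would pass 70% of its speed; a pose out of reach is approached as far as the arm can. A call with a number of a shift or a turn outside -1 to 1 is refused whole. A call with a gripper value outside its range is refused whole. The fingers move at their own pace and stop on an object; the grip force is fixed at half the most. Time passes only in rows, so rows that repeat a pose let the fingers close. It gives the time, the measured TCP pose, the force and the opening at its end, in the units of the state.
- status.get_obs(): the state, without advancing time (a new reading comes with each control period).
- read_camera(name): name is "scene" or "top" or "wrist"; returns a dict with "frame" (480x640x3 uint8, red, green, blue), "mtx" (3x3 intrinsics, pixels), "world_to_cam" (4x4, takes a point from world to camera coordinates); the wrist camera has in their place "T_tool_cam" (4x4, takes a point from camera to tool coordinates, whose origin is the TCP and whose axes are the tool frame's). Camera axes: x right, y up, looking along -z (the intrinsics and any distortion apply to the point x, -y, -z); pixel columns grow to the right and rows downward; lengths in m; the calibration is good to about 2 mm. A picture is of the moment at which its call begins: read the wrist's pose just before it. There is no depth.
- workorder.finish_job(): hands the job in, once; it reports no verdict.
The state is a dict: "clock": time; "joint_pos": joint angles; "dq": joint speeds; "effort": joint torques, N m; "tcp_pos": TCP position; "tcp_rot": TCP orientation; "contact_force": force on the tool from outside, world axes, zero at the start; "ft_torque": the same for the moment, N m; "opening": opening from 0.0 (shut) to 1.0 (fully open).
Only numpy, scipy, OpenCV 4.12 (cv2) and the standard library are available. Lean on these libraries where they do the work, as an engineer would, in place of code of your own. Each camera call takes 0.05 s, during which the arm holds its last target.

## Task

Two black sample cases stand on the counting table with their latches undone. Fasten the longer one: swing its steel loop down over the keeper on the lid, then push its lever right over, past the toggle point, until it lies flat and the lid is drawn shut. Leave the shorter case alone: it is still to be filled.

Things in the scene. Friction and masses are not known exactly. Their poses are not given: they have to be found in the camera images.
- long_case: Longer black case, 200 (x) x 280 (y) x 100 mm, does not slide. Origin: centre of underside; x across the seam to the lid half (x > 0), which a springy seal holds 5 mm ajar. Latch on top at y = 0: lever pivot at x -25, z 132, between cheeks up to z 140. Keeper on lid: 34 wide hook, lip points to +x, spans x 57 to 68, top z 114; the loop's bar must come down beyond it to z about 101.
- long_lever (a joint): Lever of the longer case's latch, rad: 0 = shut, flat, pointing to case -x; 1.57 = upright; more leans to the keeper. Starts 1.66 to 1.92; friction keeps it where left. Plate 27 mm wide, 5 thick, 95 long from the pivot. Loop's pin is on it, 26 mm from the pivot. Loop hooks only with lever above 1.4. When hooked: push 4 to 8 N at 65 mm; toggle point 0.27, then it stays at 0.
- long_bar (a point): Middle of the loop's 8 mm crossbar (52 along y), 114.5 mm from its pin; point x points from pin to bar. On beyond the bar: push tab 23 mm long, 40 wide, 3 thick, bent 0.35 rad off the loop's plane to point z. Loop starts steep, 1.1 to 1.4 rad over level, held by friction; 1 N tips it to case +x, below 0.9 rad it falls. Fastened: bar at case x 61, z 109, under the lip (on the keeper: z 118).
- short_case: The shorter case, alike in all but its length: 200 (x) x 170 (y) x 100 mm high, with the same latch, also undone. Origin: centre of its underside, axes as for the longer case. Not to be touched.

How it is judged:
By the outcome, as a careful person would: the job done as asked, in the order asked, and still so for the second after the job is handed in, with the robot touching nothing.
It also fails if it takes over 54 s, if anything falls off the work surface, if the arm or the gripper's body presses on something with over 40 N, if the wrist force passes 120 N, or if a joint passes its speed limit or range.

## Working session

There is one attempt and no reset: what is moved stays moved. The work goes in short steps, Python scripts to look and compute and a tool call to move; the robot and the scene stay as the last step left them, time stands still between calls to the robot, and variables do not carry over. Pictures are saved under pics/ and viewed, and the job is handed in when it is done.

Besides the shell and the picture viewer there is one more tool, called after "Request:" as name(argument=value, ...), one argument or row to a line, values as JSON. arm_command: Moves the arm, as the interface text tells. Scaled input: -1 to 1 covers 25 cm each way for a shift and 90 degrees each way for a turn. Its arguments: {"type":"object","properties":{"motion":{"type":"array","items":{"type":"array"}}},"required":["motion"]}

```bash
ls; mkdir -p pics
cat > h.py <<'E'
import numpy as np, cv2
from station import status, read_camera, workorder
def snap(n,f):
    c=read_camera(n); cv2.imwrite('pics/'+f,cv2.cvtColor(c['frame'],cv2.COLOR_RGB2BGR)); np.savez('pics/'+f+'.npz',**{k:v for k,v in c.items()}); return c
E
python3 - <<'E'
from h import *
print(status.get_obs())
for n in ['scene','top']:
    c=snap(n,n+'1.png'); print(n,c['mtx'],c['world_to_cam'],[k for k in c])
E
```

```text
pics
{'clock': 0.0, 'joint_pos': array([-7.01291530e+01,  1.58462979e+01,  8.62977481e+01,  5.17521232e-04,
        7.79601603e+01, -6.93351954e+00]), 'dq': array([-0.00011462, -0.07552756, -0.0526762 ,  0.04268245,  0.01430869,
       -0.05268325]), 'effort': array([-4.45853866e-04, -4.16776443e+01, -2.45803607e+01, -1.49216048e-04,
        1.09965907e-02, -1.28152475e-06]), 'tcp_pos': array([ 0.25920594, -0.51300646,  0.40383501]), 'tcp_rot': array([-1.79986918e+02,  1.03383128e-01, -6.31957301e+01]), 'contact_force': array([-0.1876571 ,  0.33676944,  0.42934259]), 'ft_torque': array([ 0.00669141, -0.00944414,  0.00214137]), 'opening': 0.99872443910279}
scene [[435.24347915   0.         322.88589323]
 [  0.         435.24347915 240.89163002]
 [  0.           0.           1.        ]] [[ 0.02455607  0.99940988  0.0240186  -0.01063697]
 [-0.57588279 -0.00549736  0.81751378  0.22598188]
 [ 0.81716339 -0.03390682  0.57540796 -1.34133706]
 [ 0.          0.          0.          1.        ]] ['frame', 'mtx', 'world_to_cam']
top [[512.27305264   0.         322.56255769]
 [  0.         512.27305264 241.2386231 ]
 [  0.           0.           1.        ]] [[-2.63698148e-04 -9.99987187e-01  5.05525813e-03 -1.45035419e-02]
 [ 9.84877457e-01  6.16127607e-04  1.73251306e-01 -5.79595868e-01]
 [-1.73252201e-01  5.02449582e-03  9.84864676e-01 -9.61607617e-01]
 [ 0.00000000e+00  0.00000000e+00  0.00000000e+00  1.00000000e+00]] ['frame', 'mtx', 'world_to_cam']
```

View pics/scene1.png

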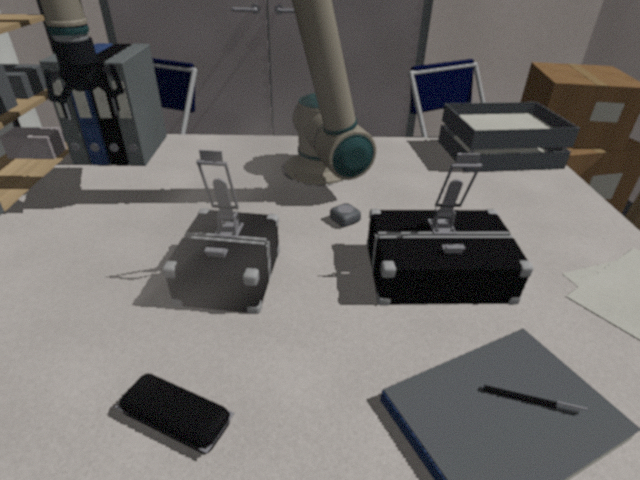

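View pics/top1.png

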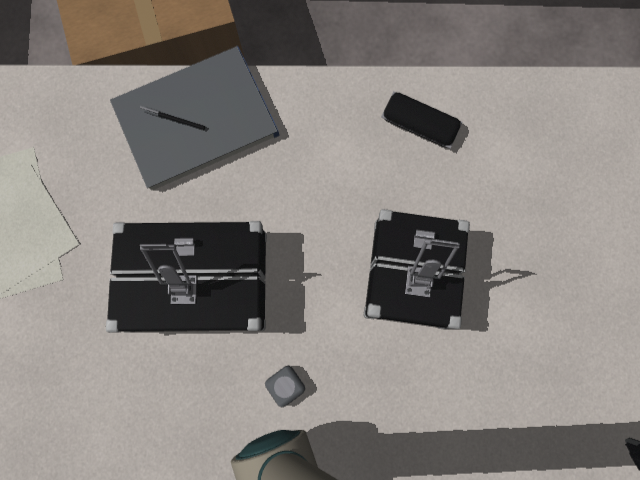

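The scene shows the long case on the robot's left: its body spans about (370-530, 210-300) in the scene view and (108-265, 222-331) in the top view. Its keeper faces away from the robot, and its loop and lever stand up. I'll zoom in to measure.

```bash
cat >> h.py <<'E'
def load(f):
    return dict(np.load('pics/'+f+'.npz'))
def ray(c,u,v):
    M=c['mtx'];w=c['world_to_cam'];d=np.array([(u-M[0,2])/M[0,0],-(v-M[1,2])/M[1,1],-1.])
    R=w[:3,:3];return -R.T@w[:3,3],R.T@d
def onz(c,u,v,z):
    o,d=ray(c,u,v);return o+d*(z-o[2])/d[2]
def proj(c,p):
    M=c['mtx'];w=c['world_to_cam'];q=w[:3,:3]@np.array(p)+w[:3,3];return np.array([M[0,0]*q[0]/-q[2]+M[0,2],M[1,1]*-q[1]/-q[2]+M[1,2]])
def tri(c1,u1,c2,u2):
    o1,d1=ray(c1,*u1);o2,d2=ray(c2,*u2)
    A=np.array([d1,-d2]).T;s=np.linalg.lstsq(A,o2-o1,rcond=None)[0]
    a=o1+d1*s[0];b=o2+d2*s[1];return (a+b)/2,np.linalg.norm(a-b)
def crop(f,x0,x1,y0,y1,s,o):
    im=cv2.imread('pics/'+f)[y0:y1,x0:x1];cv2.imwrite('pics/'+o,cv2.resize(im,None,fx=s,fy=s,interpolation=cv2.INTER_CUBIC))
E
python3 - <<'E'
from h import *
crop('top1.png',100,280,210,340,4,'t1c.png')
crop('scene1.png',360,540,145,310,4,'s1c.png')
E
```

```text
(no output)
```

View pics/t1c.png

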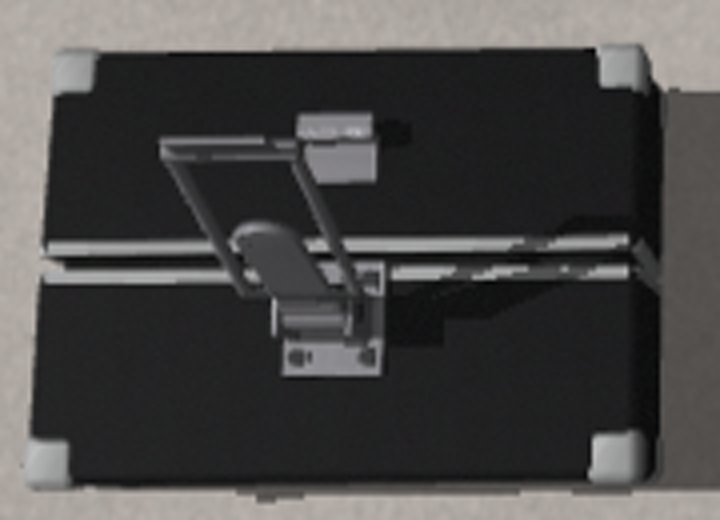

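View pics/s1c.png

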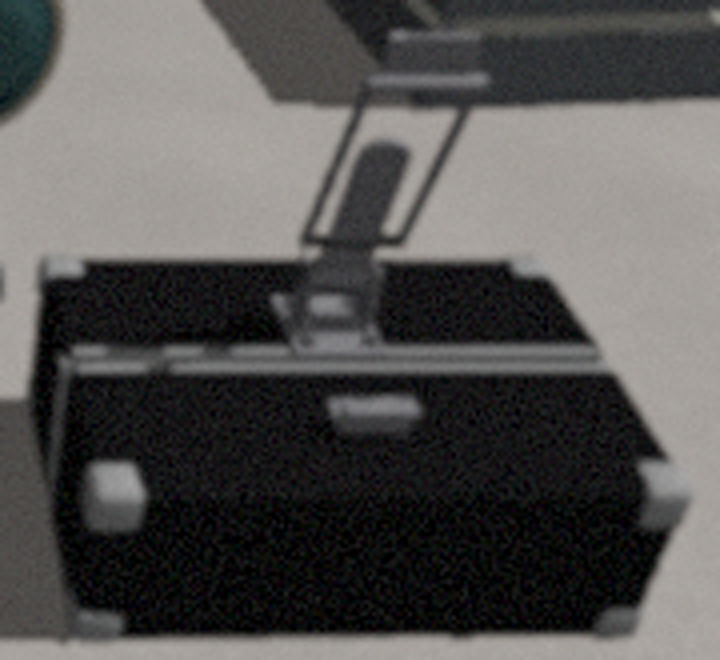

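Run:
```python
from h import *
np.set_printoptions(precision=4,suppress=True)
t=load('top1.png');s=load('scene1.png')
T=lambda x,y:(100+x/4-.125*3,210+y/4-.375)
S=lambda x,y:(360+x/4-.375,145+y/4-.375)
P=[onz(t,*T(*p),.1) for p in [(52,52),(645,48),(27,487),(645,485)]]
for p in P: print('corner',p)
print('keeper top', onz(t,*T(297,120),.114),onz(t,*T(373,120),.114),onz(t,*T(335,113),.114))
print('keeper scene', onz(s,*S(330,402),.114),onz(s,*S(420,405),.114))
print('seam',[onz(t,*T(*p),.1) for p in [(45,248),(628,242),(45,275),(628,270)]])
for n,a,b in [('barL',(162,153),(487,80)),('barR',(300,153),(372,80)),('leverTip',(258,224),(385,142)),('pinL',(240,295),(402,242)),('pinR',(362,295),(305,238)),('tabL',(163,142),(480,36)),('tabR',(298,142),(392,36))]:
    print(n,*tri(t,T(*a),s,S(*b)))
```

```text
corner [0.6063 0.3818 0.1   ]
corner [0.6085 0.1024 0.1   ]
corner [0.4043 0.3789 0.1   ]
corner [0.4051 0.0982 0.1   ]
keeper top [0.5713 0.2608 0.114 ] [0.5713 0.2257 0.114 ] [0.5746 0.2434 0.114 ]
keeper scene [0.566 0.219 0.114] [0.5681 0.2613 0.114 ]
seam [array([0.5134, 0.3785, 0.1   ]), array([0.5163, 0.1084, 0.1   ]), array([0.5009, 0.3776, 0.1   ]), array([0.5033, 0.1081, 0.1   ])]
barL [0.5316 0.2694 0.2636] 0.0007069585548925598
barR [0.532  0.2173 0.263 ] 0.002762811366730779
leverTip [0.5088 0.2413 0.2217] 0.0038563178201272337
pinL [0.4863 0.2687 0.155 ] 0.0022450367426460186
pinR [0.4866 0.2175 0.1566] 0.002110369818572688
tabL [0.5323 0.2615 0.2846] 5.415707961078343e-05
tabR [0.534  0.2168 0.2836] 0.011506622793311773
```

The two views agree. The pivot is at about (0.480, 0.243, 0.132) and the case yaw is about 0.7°. The lever is at about 1.88 rad, and the bar is at (0.532, 0.243, 0.263) at about 1.18 rad. Next I raise the arm, shut the gripper and travel over.

Request:
arm_command(
  motion=[
    [[0,0,0.3],-0.1,1],
    [[0,0,0.64],-0.2,1],
    [[0,0.1,0.64],-0.29,1],
    [[0.1,0.35,0.64],-0.29,1],
    [[0.2,0.6,0.64],-0.29,1],
    [[0.3,0.85,0.64],-0.29,1],
    [[0.4,1,0.64],-0.29,1],
    [[0.4,1,0.64],-0.29,1],
  ],
)

```text
clock: 1.1
tcp_pos: [0.3603, -0.2597, 0.565]
tcp_rot: [-179.9, 0.1, -88.9]
contact_force: [-0.2, -1.6, -1.3]
opening: -0.001
```

Request:
arm_command(
  motion=[
    [[0.1,0.25,0],0,1],
    [[0.2,0.5,0],0,1],
    [[0.3,0.75,0],0,1],
    [[0.4,1,0],0,1],
    [[0.4,1,0],0,1],
    [[0.4,1,0],0,1],
  ],
)

```text
clock: 1.85
tcp_pos: [0.4599, -0.0131, 0.5641]
tcp_rot: [179.9, -0.0, -89.2]
contact_force: [-1.3, 0.1, 0.3]
opening: -0.002
```

Request:
arm_command(
  motion=[
    [[0.1,0.25,0],0,1],
    [[0.16,0.5,0],0,1],
    [[0.16,0.75,0],0,1],
    [[0.16,1,0],0,1],
    [[0.16,1,0],0,1],
    [[0.16,1,0],0,1],
    [[0.16,1,0],0,1],
  ],
)

```text
clock: 2.72
tcp_pos: [0.4997, 0.2346, 0.5648]
tcp_rot: [-180.0, -0.1, -89.5]
contact_force: [0.3, 0.1, -0.2]
opening: 0.002
```

Run:
```python
from h import *
o=status.get_obs();print(o['clock'],o['tcp_pos'],o['tcp_rot'],o['joint_pos'],o['opening'])
snap('scene','s2.png');snap('top','t2.png')
```

```text
2.725 [0.49971774 0.23462733 0.56481943] [-1.79992813e+02 -6.89196771e-02 -8.94688758e+01] [ 1.79528313e+01  1.12033564e+01  7.04430453e+01 -6.86407133e-02
  9.83673694e+01  1.07411722e+02] 0.0023552504098677063
```

View pics/s2.png

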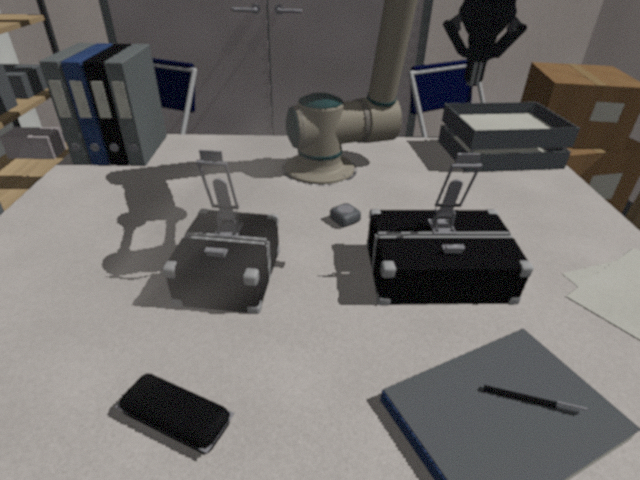

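Run:
```python
from h import *
s=load('s2.png')
for z in (.378,.385,.392,.4,.41): print(z,proj(s,(.5,.235,z)))
crop('s2.png',430,540,0,180,4,'s2c.png')
```

```text
0.378 [470.68023095  92.98451648]
0.385 [471.6097079   88.69293113]
0.392 [472.54965462  84.3530047 ]
0.4 [473.63692797  79.33284108]
0.41 [475.01599192  72.96542049]
```

View pics/s2c.png

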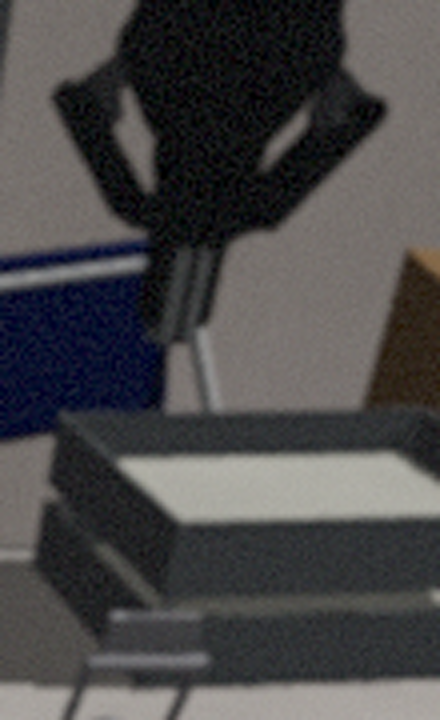

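The fingertip shows at about row 85, which gives z ≈ 0.391, so the 173 mm tip length holds with the gripper shut. I lower behind the bar and push the loop to +x.

Request:
arm_command(
  motion=[
    [[0,0.035,-0.2],0,1],
    [[0,0.035,-0.4],0,1],
    [[0,0.035,-0.52],0,1],
    [[0,0.035,-0.576],0,1],
    [[0,0.035,-0.576],0,1],
    [[0.04,0.035,-0.576],0,1],
    [[0.08,0.035,-0.576],0,1],
    [[0.12,0.035,-0.576],0,1],
    [[0.16,0.035,-0.59],0,1],
    [[0.2,0.035,-0.6],0,1],
    [[0.24,0.035,-0.61],0,1],
    [[0.24,0.035,-0.61],0,1],
  ],
)

```text
clock: 4.32
tcp_pos: [0.5601, 0.2454, 0.4115]
tcp_rot: [180.0, -0.0, -89.3]
contact_force: [-0.1, -0.4, 0.6]
opening: 0.0
```

Run:
```python
from h import *
o=status.get_obs();print(o['clock'],o['tcp_pos'],o['contact_force'])
snap('scene','s3.png');crop('s3.png',360,560,60,310,3,'s3c.png')
```

```text
4.325 [0.56005979 0.24540811 0.41154229] [-0.08559784 -0.36797798  0.63643526]
```

View pics/s3c.png

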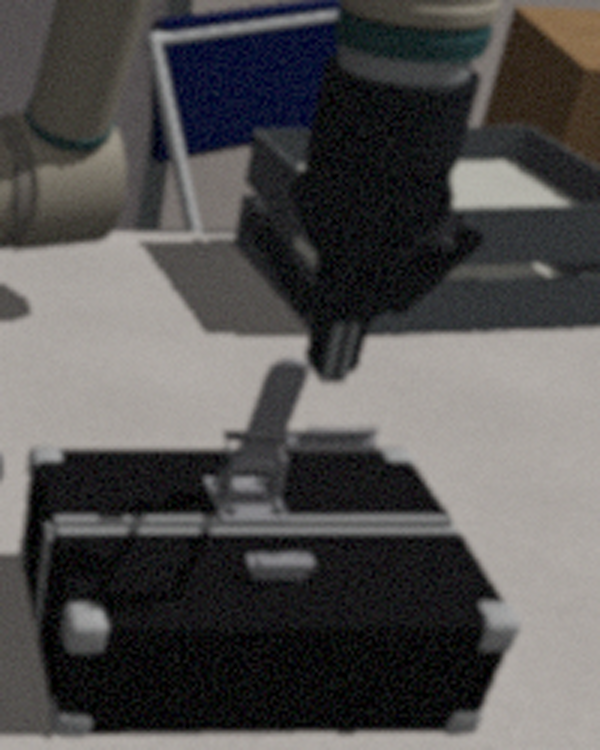

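The loop has left the finger and appears end-on to the camera, with bar and tab near crop (300-375, 437), so it may still be falling. I'll wait a few rows and look again.

Request:
arm_command(
  motion=[
    [[0,0,0.05],0,1],
    [[0,0,0.1],0,1],
    [[0,0,0.1],0,1],
    [[0,0,0.1],0,1],
  ],
)

```text
clock: 4.88
tcp_pos: [0.559, 0.2455, 0.4376]
tcp_rot: [-180.0, 0.0, -89.3]
contact_force: [-0.2, -0.2, -0.2]
opening: -0.001
```

Run:
```python
from h import *
snap('scene','s4.png');crop('s4.png',360,560,130,310,4,'s4c.png')
snap('top','t4.png');crop('t4.png',100,280,170,340,4,'t4c.png')
```

```text
(no output)
```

View pics/s4c.png

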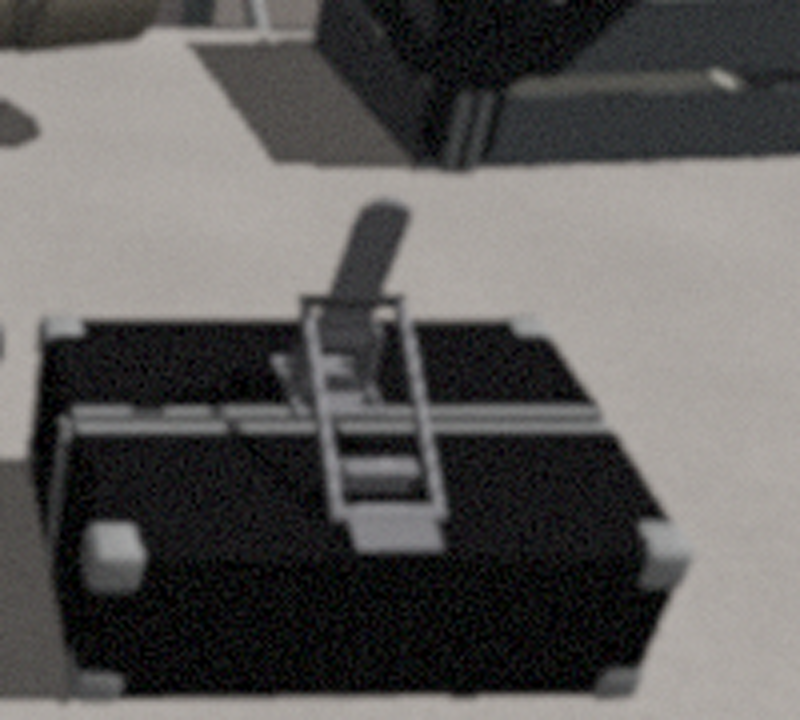

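View pics/t4c.png

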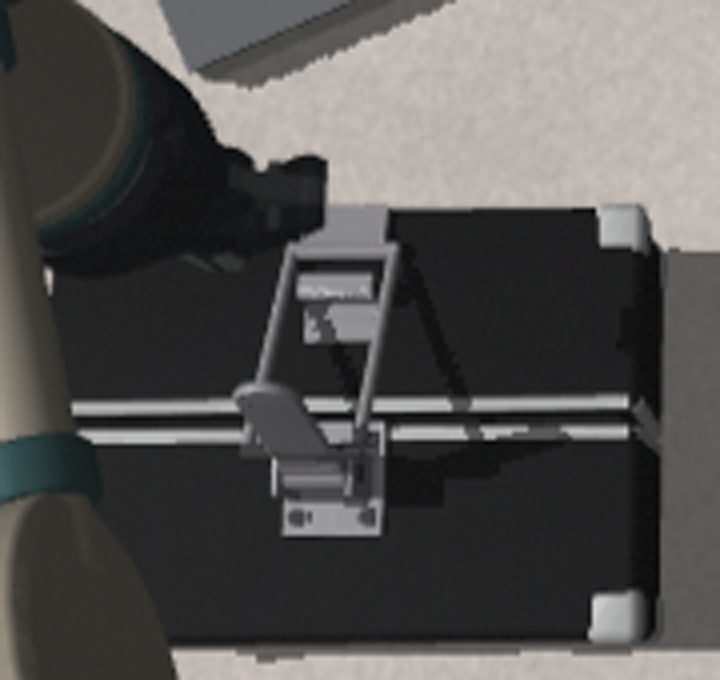

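The loop has fallen. Its bar lies beyond the keeper, at row 248 of the top crop and row 512 of the scene crop. I'll check the bar height.

Run:
```python
from h import *
t=load('t4.png');s=load('s4.png')
T=lambda x,y:(100+x/4-.375,170+y/4-.375)
S=lambda x,y:(360+x/4-.375,130+y/4-.375)
for n,a,b in [('bar',(345,249),(389,512)),('barR',(397,247),(332,518)),('tabend',(357,208),(398,552)),('lev',(258,386),(385,203))]: print(n,*tri(t,T(*a),s,S(*b)))
```

```text
bar [0.58842341 0.24297837 0.10155885] 0.0006989790190361587
barR [0.5895818  0.21782812 0.09898017] 0.0021037966140565125
tabend [0.60988473 0.24124449 0.09477409] 0.0031425316873776505
lev [0.50807232 0.24159604 0.22080784] 0.003718556908731506
```

The bar sits at z ≈ 0.101, beyond the lip, which is the height needed. Next I lower on the +x side of the lever and push it back through upright to about 1.3 rad.

Request:
arm_command(
  motion=[
    [[-0.056,-0.01,-0.15],0,1],
    [[-0.116,-0.01,-0.262],0,1],
    [[-0.15,-0.01,-0.262],0,1],
    [[-0.18,-0.01,-0.262],0,1],
    [[-0.2,-0.01,-0.258],0,1],
    [[-0.22,-0.01,-0.254],0,1],
    [[-0.24,-0.01,-0.25],0,1],
    [[-0.26,-0.01,-0.25],0,1],
    [[-0.28,-0.01,-0.25],0,1],
    [[-0.3,-0.01,-0.25],0,1],
    [[-0.32,-0.01,-0.254],0,1],
    [[-0.337,-0.01,-0.257],0,1],
    [[-0.337,-0.01,-0.257],0,1],
  ],
)

```text
clock: 6.6
tcp_pos: [0.4743, 0.243, 0.3726]
tcp_rot: [179.9, -0.0, -89.3]
contact_force: [-0.1, -0.1, -0.7]
opening: 0.003
```

Run:
```python
from h import *
snap('scene','s5.png');crop('s5.png',360,560,130,310,4,'s5c.png')
snap('top','t5.png');crop('t5.png',100,280,170,340,4,'t5c.png')
```

```text
(no output)
```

View pics/s5c.png

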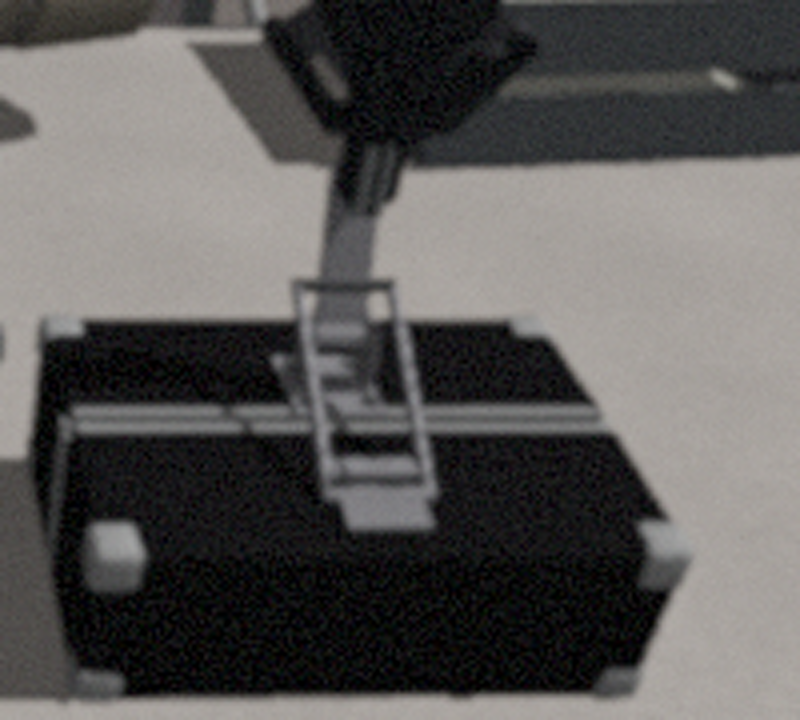

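View pics/t5c.png

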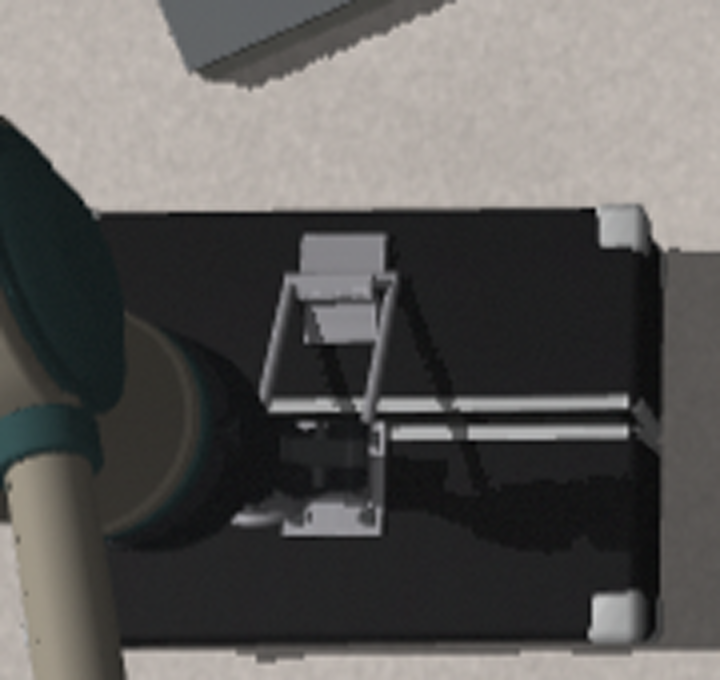

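Run:
```python
from h import *
t=load('t5.png');s=load('s5.png')
T=lambda x,y:(100+x/4-.375,170+y/4-.375)
S=lambda x,y:(360+x/4-.375,130+y/4-.375)
for n,a,b in [('barR',(393,278),(327,497)),('barL',(288,278),(435,491)),('tabendR',(386,235),(352,530))]: print(n,*tri(t,T(*a),s,S(*b)))
crop('t5.png',150,210,220,280,10,'t5d.png')
crop('s5.png',420,480,220,270,12,'s5d.png')
```

```text
barR [0.57459484 0.21894663 0.0999453 ] 0.0019228223754721454
barL [0.57425846 0.26850475 0.10333062] 0.0007356587428762505
tabendR [0.59601436 0.2248534  0.09682638] 1.974783753201168e-05
```

View pics/t5d.png

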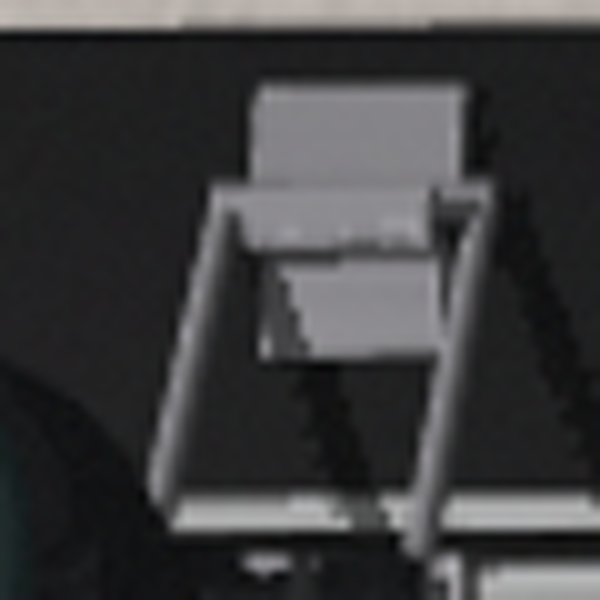

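View pics/s5d.png

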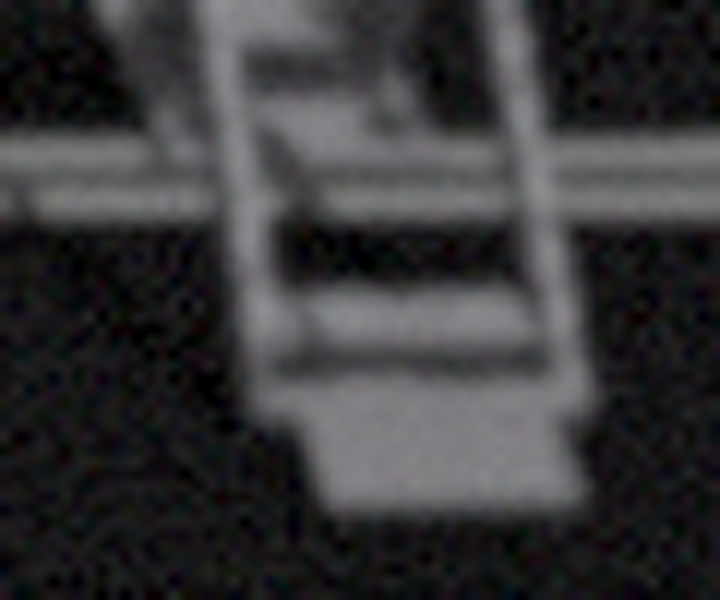

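The lip now overlaps the bar in the top view and the bar is at z ≈ 0.101, so the loop is hooked. I continue along the arc to about 0.4 rad.

Request:
arm_command(
  motion=[
    [[-0.02,0,-0.006],0,1],
    [[-0.04,0,-0.014],0,1],
    [[-0.06,0,-0.022],0,1],
    [[-0.078,0,-0.032],0,1],
    [[-0.095,0,-0.044],0,1],
    [[-0.112,0,-0.056],0,1],
    [[-0.128,0,-0.07],0,1],
    [[-0.143,0,-0.085],0,1],
    [[-0.157,0,-0.101],0,1],
    [[-0.169,0,-0.118],0,1],
    [[-0.18,0,-0.136],0,1],
    [[-0.189,0,-0.155],0,1],
  ],
)

```text
clock: 8.2
tcp_pos: [0.4272, 0.2431, 0.3336]
tcp_rot: [179.9, 0.0, -89.3]
contact_force: [1.3, -1.5, 2.9]
opening: 0.003
```

Run:
```python
from h import *
snap('scene','s6.png');crop('s6.png',360,560,130,310,4,'s6c.png')
```

```text
(no output)
```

View pics/s6c.png

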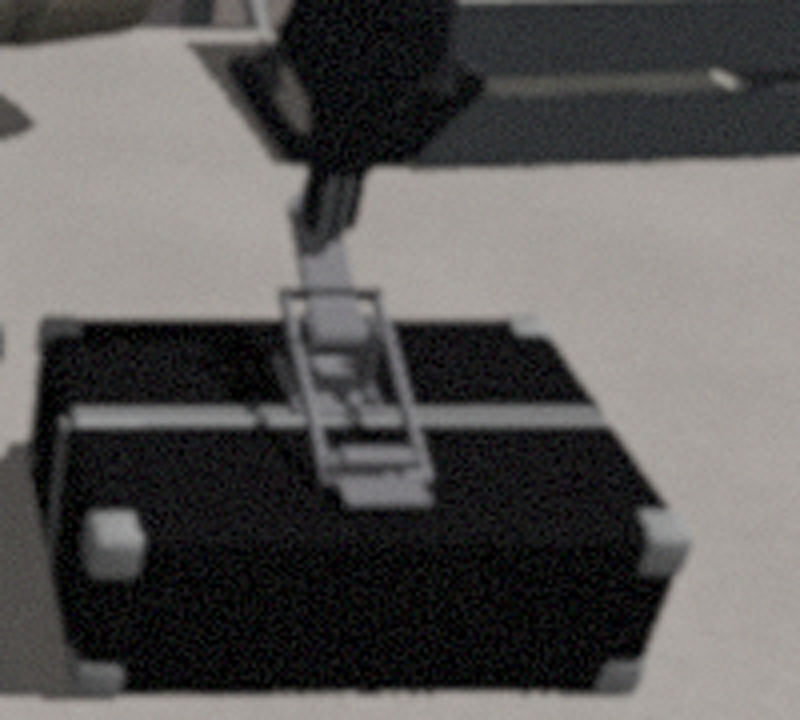

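The hook is holding: the seam gap has closed and the tool feels a few newtons. I now push past the toggle point to flat.

Request:
arm_command(
  motion=[
    [[-0.006,0,-0.013],0,1],
    [[-0.011,0,-0.026],0,1],
    [[-0.015,0,-0.04],0,1],
    [[-0.018,0,-0.052],0,1],
    [[-0.021,0,-0.066],0,1],
    [[-0.024,0,-0.08],0,1],
    [[-0.025,0,-0.094],0,1],
    [[-0.026,0,-0.106],0,1],
    [[-0.026,0,-0.11],0,1],
    [[-0.026,0,-0.11],0,1],
  ],
)

```text
clock: 9.5
tcp_pos: [0.4212, 0.243, 0.3077]
tcp_rot: [-180.0, 0.0, -89.3]
contact_force: [-3.2, -0.6, 7.4]
opening: 0.001
```

Run:
```python
from h import *
print(status.get_obs()['contact_force'])
snap('scene','s7.png');crop('s7.png',360,560,130,310,4,'s7c.png')
```

```text
[-3.20616125 -0.62760113  7.37011844]
```

View pics/s7c.png

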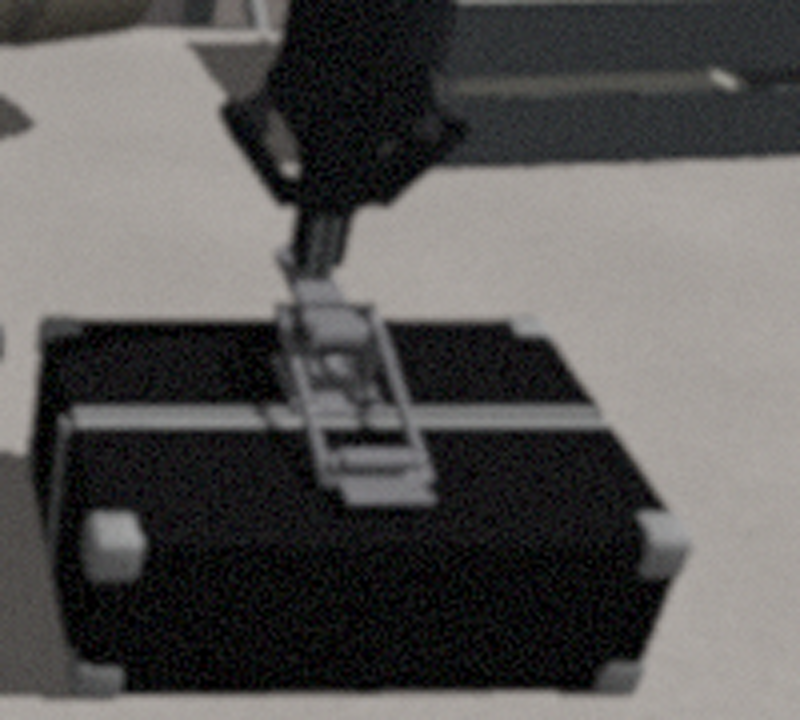

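The lever is nearly flat, with 7 N on the tool. I press about 2 mm more to see whether it is at its stop.

Request:
arm_command(
  motion=[
    [[0,0,-0.004],0,1],
    [[0,0,-0.008],0,1],
    [[0,0,-0.008],0,1],
  ],
)

```text
clock: 9.93
tcp_pos: [0.4211, 0.243, 0.3074]
tcp_rot: [-179.9, 0.0, -89.3]
contact_force: [-5.5, -2.5, 18.0]
opening: -0.007
```

The force rose to 18 N with only 0.3 mm of movement, so the lever is at its stop. I lift straight up and check.

Request:
arm_command(
  motion=[
    [[0,0,0.05],0,1],
    [[0,0,0.2],0,1],
    [[0,0,0.4],0,1],
    [[0,0,0.6],0,1],
    [[-0.2,0,0.8],0,1],
    [[-0.4,0,0.9],0,1],
    [[-0.4,0,0.9],0,1],
    [[-0.4,0,0.9],0,1],
    [[-0.4,0,0.9],0,1],
  ],
)

```text
clock: 11.05
tcp_pos: [0.3222, 0.2431, 0.5285]
tcp_rot: [179.9, -0.1, -89.3]
contact_force: [0.1, -0.7, 0.1]
opening: 0.002
```

Run:
```python
from h import *
o=status.get_obs();print(o['clock'],o['tcp_pos'],o['contact_force'])
snap('scene','s8.png');crop('s8.png',360,560,160,310,4,'s8c.png')
snap('top','t8.png')
```

```text
11.05 [0.32220427 0.24307875 0.52849876] [ 0.13697438 -0.67521398  0.08740033]
```

View pics/s8c.png

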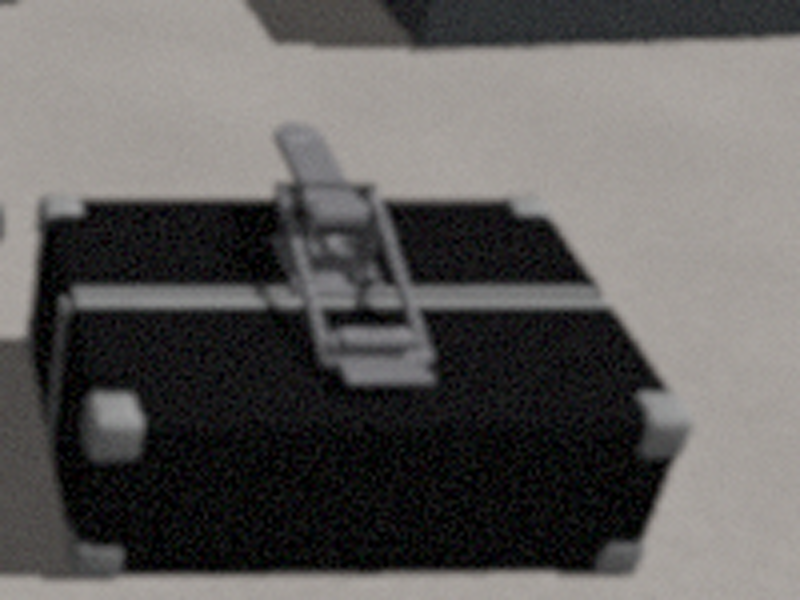

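View pics/t8.png

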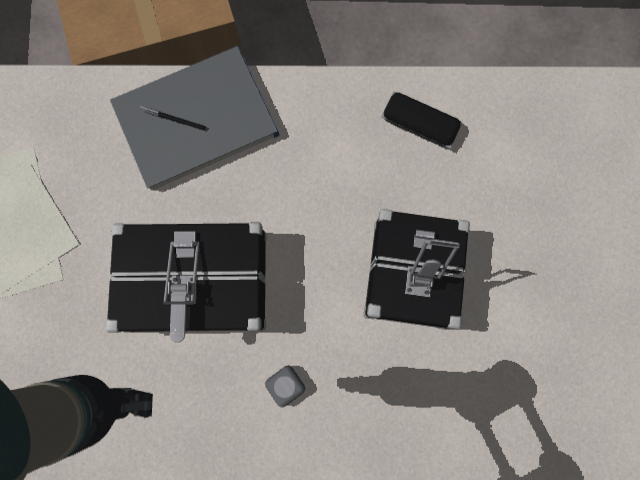

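Run:
```python
from h import *
t=load('t8.png');s=load('s8.png')
print(tri(t,(177.5,341),s,(360+293/4,160+124/4)))
for p in [(.385,.242,.132),(.387,.242,.142),(.385,.242,.1345)]: print(proj(t,p),proj(s,p))
crop('t8.png',140,220,220,350,4,'t8c.png')
```

```text
(array([0.38769485, 0.24037335, 0.13237436]), np.float64(0.00048003735268614076))
[176.41424028 342.54056115] [433.55739902 190.58189193]
[174.87851284 341.48828791] [434.54900133 186.9788935 ]
[176.01925374 342.57134687] [433.75095498 189.57732485]
```

View pics/t8c.png

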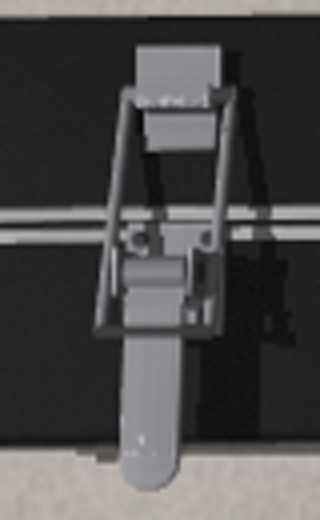

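The released lever tip is at z ≈ 0.132, level with the pivot, so it lies flat. The bar is still under the lip, the seam has closed, and the short case looks as it did at the start. I'm handing the job in.

Run:
```python
from h import *
print(workorder.finish_job())
```

```text
the job is handed in; nothing more can be done
None
```

The longer case is fastened, and the job was handed in at about 11 s of the 54 s allowed. I tipped its loop over the keeper, then pushed the lever through upright and past the toggle point until it lay flat.

- **Loop:** before I pushed the lever, the bar was beyond the lip at z ≈ 0.101 m. During the push it was seen caught under the lip.
- **Lever:** pressing it about 2 mm further raised the force to 18 N with almost no movement, so it was at its stop. After release its tip measured z ≈ 0.132 m, level with the pivot.
- **Lid:** the seam gap looks drawn closed in both views. I judged this by eye and did not measure the gap.
- **Forces:** the highest reading was about 18 N, at the end of the lever push. The arm was clear of everything when I handed in.
- **Shorter case:** it was not touched and looks the same as at the start in the last top view.

No checks failed or disagreed. The hand-in reports no verdict.

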